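# Dock a vessel foot plate on its locating pins and latch it

## Task

Push the aluminium vessel foot plate sideways off the raised grey shelf, with the rear fence as its guide, until its two holes drop fully over the two brass locating pins and it lies flat on the blue deck. Then push the red swing latch round by its knob until it is fully closed over the plate's edge. Work with the fingertips only: push, never lift or tip up the plate, and leave the bottle, the jar and the spare ring where they are.

Things in the scene. Friction and masses are not known exactly. Their poses are not given: they have to be found in the camera images.
- station: Fixed docking station on a blue base 200 mm (x, -104 to +96) by 355 mm (y, -237 to +117), deck top at z = 12 mm. Origin: middle of the docking place, at table height. Axes: +x from the robot's side to the rear fence, +y the way the plate must slide, z up. The docked plate has its origin at station x = y = 0, z = 12 mm, with parallel axes.
- fence (a point): Point on the top edge of the rear fence's face (station x = +81, y = 0, z = 42 mm). The fence is a dark steel wall along station y over the whole base. A plate pressed flat on it lies 1 mm to +x of the docked place, within the play of the holes.
- shelf_edge (a point): Middle of the edge where the raised grey shelf ends (station x = 0, y = -81, z = 20 mm). The shelf lies on the -y side of it, to y = -237 mm, x = -100 to +80 mm, top at z = 20 mm; the deck on the +y side is 8 mm lower.
- plate: Loose aluminium plate, about 0.55 kg, 160 mm (x) by 150 (y) by 8; origin at the centre of its underside. Two 16 mm through holes at x = -50 and +50, y = -32 mm (3 mm play round a pin). Starts flat on the shelf (underside z = 20 mm), origin 120 to 155 mm to -y and 13 to 20 mm to -x of the dock, turned up to 0.14 rad. Slid on, it rides over the pin tops, tips its leading edge onto the deck, then drops.
- collar (a point): Centre of the rim of the open upright steel collar at the plate's centre, 30 mm above the plate's underside. Round wall 74 mm outer, 66 mm inner diameter, 22 mm high; the plate is solid under it. Shut fingertips fit inside, low down, and can push the wall any way. Pins in the holes stop the plate; if it is askew or off the fence it may ride past them and must be nudged back.
- pin0 (a point): Centre of the top of the brass pin nearer the robot, at station x = -50, y = -32, z = 19.5 mm, about level with the shelf. Pin 10 mm diameter, 7.5 mm high, upper half tapering to 4 mm.
- pin1 (a point): The same for the pin nearer the fence, at station x = +50, y = -32 mm.
- latch (a joint): Red swing latch (rad): 0 = fully closed, hard stop, arm along station -y over the plate's edge; 1.45 to 1.75 at the start, arm along station -x, clear of the plate; limit 1.85. Closes anticlockwise from above; stiff (about 1 N at the knob), stays where left. Arm 47 mm long, 13 wide, z = 22.5 to 28.5 mm: 2.5 mm over the docked plate; a plate not dropped blocks it.
- latch_pivot (a point): Upright pivot axis of the latch, at station x = -45, y = +96 mm, z = 28.5 mm.
- latch_knob (a point): Centre of the top of the red upright knob on the latch arm: 12 mm diameter, top at z = 54.5 mm, 26 mm above the arm's top, 45 mm from the pivot.
- bottle: Bystander: clear bottle with red cap, 60 mm diameter, 125 mm tall, origin under its centre.
- jar: Bystander: blue jar with white lid, 56 mm diameter, 65 mm tall, origin under its centre.
- spare_ring: Bystander: steel ring lying flat on the table, 74 mm outer and 54 mm inner diameter, 18 mm high, origin under its centre.
Mind the look-alikes: they are no part of the job. Of the things shaped like the plate, the aluminium one is meant.

How it is judged:
By the outcome, as a careful person would: the job done as asked, in the order asked, and still so for the second after the job is handed in, with the robot touching nothing.
It also fails if it takes over 72 s, if anything falls off the work surface, if the arm or the gripper's body presses on something with over 40 N, if the wrist force passes 120 N, or if a joint passes its speed limit or range.

## Robot

A 7-joint arm with a two-finger parallel gripper is mounted at the origin on the work surface. World frame = base frame: x ahead of the robot, y to its left, z up, the work surface at z = 0. Lengths are in mm, angles in rad, forces in N, time in s.
With the tool pointing down it reaches from about 400 to 875 mm from the base axis. Payload 4.4 kg.
Tool frame: the origin (TCP) lies on the centre line of the jaws, within the pads' length; the fingertips stand 25 mm ahead of it and the grasp point (between the pads) lies 6 mm ahead of it; z points along the fingers, x is the direction in which the jaws open and shut, and the axes are right-handed (so a half turn about z gives the same grasp; the last joint's range is limited). The gripper opens to 85 mm and grips with 20 to 120 N. Pads are 22 mm wide; open, the fingers measure 114 mm over their backs; the gripper's body (76 mm by 85 mm) begins 54 mm behind the grasp point. The pads swing forward as they close: fully open they stand 13 mm farther back than shut.
Start: joints at [-1.329, 0.628, 0.038, 1.517, -0.027, 0.996, -0.02], TCP at [196.903, 619.473, 256.313] pointing down, gripper open.
Joint ranges: [-3.06, 3.06], [-0.37, 2.12], [-1.25, 1.32], [0.18, 2.47], [-1.1, 4.24], [0.23, 1.98], [-2.94, 2.94]. Speed limits (rad/s): [2.57, 2.57, 3.14, 3.14, 3.14, 3.14, 3.14].

## Interface

Orientations are given as [roll, pitch, yaw] about the fixed x, y, z axes, in that order (R = Rz(yaw) Ry(pitch) Rx(roll)).
In Python, from cell import ctrl, cams gives the robot as it stands. The module is installed in compiled form; this text tells all that it offers.
- The arm moves only by the tool step_arm, never from a script. Its arguments are lists of equal length, an entry for each row: "linear": the shift along the tool's x, y, z in mm, a list of three; "yaw": the turn about the tool's z in rad; "gripper": the opening, from -1 (shut) to 1 (fully open). A call has 1 to 8 rows; each row is the pose to reach, as a shift and turn from the pose commanded when the call began, along the tool's axes at that moment; what a row does not reach only later rows make up. A row lasts 1/12 s, in which the tool goes at most 41.7 mm and 7.16 degrees, less where a joint would pass 70% of its speed; a pose out of reach is approached as far as the arm can. A call with a gripper value outside its range is refused whole. The fingers move at their own pace and stop on an object; the grip force is fixed at half the most. Time passes only in rows, so rows that repeat a pose let the fingers close. It gives the time, the measured TCP pose, the force and the opening at its end, in the units of the state.
- ctrl.read_state(): the state, without advancing time (a new reading comes with each control period).
- cams.get_image(name): name is "scene" or "top" or "wrist"; returns a dict with "frame" (420x560x3 uint8, red, green, blue), "depth" (420x560 float32, mm along the optical axis (not along the pixel's ray), 0 where there is no reading), "intrinsics" (3x3 intrinsics, pixels), "k1" (the pictures are not rectified: a ray, as slopes to the right and down, at radius r is drawn at 1 + k1 r^2 times it, then the intrinsics apply), "cam_to_world" (4x4, takes a point from camera to world coordinates). Camera axes: x right, y down, z forward; pixel columns grow to the right and rows downward; lengths in mm; the calibration is good to about 2 mm. A picture is of the moment at which its call begins.
- ctrl.finish_job(): hands the job in, once; it reports no verdict.
Trained networks look in the newest picture that a camera, given by its name, has taken for a name from the list of things; names that differ only in an ending like _2 or _b are one class to them, and where a whole thing is asked for, a point or a joint stands for the part that bears it (a point fixed in the world has none). Each returns a list of dicts, best first, with "conf" (0 to 1); they miss things now and then, are a little off and sometimes report something else, mostly with a low value. They report only what shows in the picture. A call takes as long as a camera call. They do not tell look-alikes from the thing itself.
- cams.regions_of(camera, name): "pixels" (420x560 bool, what is visible of it) and "pixel" ([column, row] in pixels, amid what is visible of it).
The state is a dict: "clock": time; "qpos": joint angles; "qd": joint speeds; "tau": joint torques, N m; "eef_pos": TCP position; "tool_rot": TCP orientation; "force": force on the tool from outside, world axes, zero at the start; "torque": the same for the moment, N m; "width": finger opening in mm.
Only numpy, scipy, OpenCV 4.12 (cv2) and the standard library are available. Lean on these libraries where they do the work, as an engineer would, in place of code of your own. Each camera call takes 0.05 s, during which the arm holds its last target.

## Working session

There is one attempt and no reset: what is moved stays moved. The work goes in short steps, Python scripts to look and compute and a tool call to move; the robot and the scene stay as the last step left them, time stands still between calls to the robot, and variables do not carry over. Pictures are saved under pics/ and viewed, and the job is handed in when it is done.

Besides the shell and the picture viewer there is one more tool, called after "Emit:" as a command line: name --pt "numbers of a row" for each row, then --argument value for the rest. step_arm: Moves the arm, as the interface text tells. Its arguments: {"type":"object","properties":{"linear":{"type":"array"},"yaw":{"type":"array"},"gripper":{"type":"array"}},"required":["linear","yaw","gripper"]}

```bash
mkdir -p pics
python3 - <<'E'
from cell import ctrl,cams
import cv2
s=ctrl.read_state()
for k in s: print(k,s[k])
for n in ["scene","top","wrist"]:
    im=cams.get_image(n); cv2.imwrite(f"pics/{n}0.png",im["frame"][:,:,::-1]); print(n,im["intrinsics"],im["k1"],im["cam_to_world"])
E
```

```text
clock 0.0
qpos [-1.32879225  0.62931856  0.0384483   1.51836736 -0.02701923  0.99631136
 -0.02001218]
qd [ 0.00032495 -0.00015138 -0.00065866 -0.00075791 -0.00071493 -0.00033831
  0.00023008]
tau [-3.68252968e-04 -5.63397467e+01  1.22604623e+00 -1.93453771e+01
  1.09304636e-02  1.01660183e-02  1.75456995e-05]
eef_pos [196.72297217 618.90791892 255.40723046]
tool_rot [3.14158144e+00 1.88659956e-03 1.26296448e+00]
force [ 0.14755939  0.80287507 -0.05149118]
torque [ 0.03599277  0.01100627 -0.03111759]
width 85.37462180847433
scene [[383.16666404   0.         276.75585766]
 [  0.         383.16666404 208.58322809]
 [  0.           0.           1.        ]] -0.02887325154285727 [[-1.39132196e-01  5.02514231e-01 -8.53300463e-01  1.29946464e+03]
 [ 9.90176440e-01  8.26793818e-02 -1.12759644e-01  7.49962594e+01]
 [ 1.38870291e-02 -8.60606512e-01 -5.09081116e-01  5.26909770e+02]
 [ 0.00000000e+00  0.00000000e+00  0.00000000e+00  1.00000000e+00]]
top [[453.50786653   0.         285.62367426]
 [  0.         453.50786653 202.01825089]
 [  0.           0.           1.        ]] -0.14281716529500746 [[-1.40489505e-02 -9.95619199e-01  9.24393755e-02  4.65992390e+02]
 [-9.99773272e-01  1.54664058e-02  1.46353802e-02 -2.29328671e+01]
 [-1.60009704e-02 -9.22128052e-02 -9.95610751e-01  1.25699970e+03]
 [ 0.00000000e+00  0.00000000e+00  0.00000000e+00  1.00000000e+00]]
wrist [[292.81095319   0.         282.230678  ]
 [  0.         292.81095319 205.96571242]
 [  0.           0.           1.        ]] -0.027374910252298126 [[ 3.02548601e-01  9.01029407e-01  3.10822058e-01  1.16466042e+02]
 [ 9.53132829e-01 -2.85506762e-01 -1.00118425e-01  6.44435177e+02]
 [-1.46784607e-03  3.26545397e-01 -9.45180379e-01  3.73613473e+02]
 [ 0.00000000e+00  0.00000000e+00  0.00000000e+00  1.00000000e+00]]
```

View pics/top0.png

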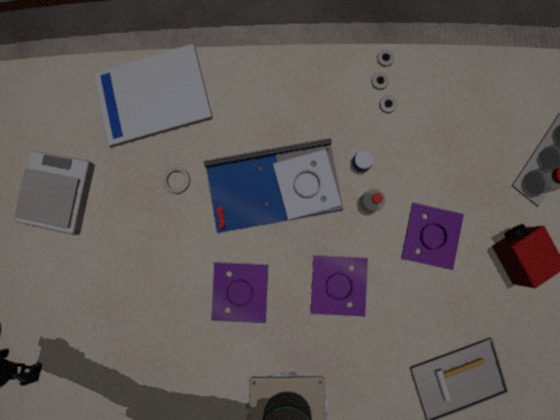

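View pics/scene0.png

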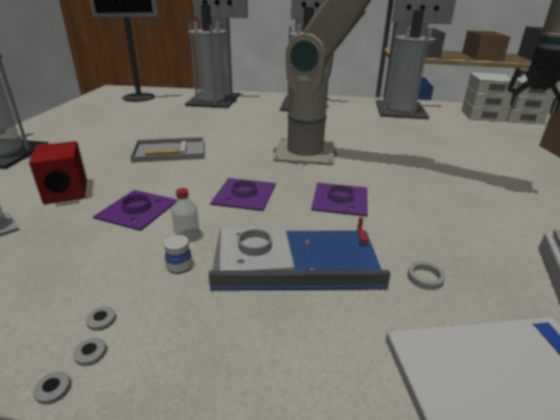

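Top view: the aluminium plate with its collar is at (308,183) on the station's shelf. The purple look-alikes are at (240,292), (339,286) and (433,236), off the station on the table. The bare-metal plate on the shelf fits the description. I'll confirm it in an enlarged crop and measure.

```bash
cat > h.py <<'E'
import numpy as np,cv2
from cell import ctrl,cams
def und(im,px):
    K=im["intrinsics"];k=im["k1"]
    p=np.atleast_2d(np.array(px,float))
    return cv2.undistortPoints(p[:,None],K,np.array([k,0,0,0.]))[:,0]
def at_z(im,px,z):
    d=und(im,px);T=im["cam_to_world"]
    r=np.c_[d,np.ones(len(d))]@T[:3,:3].T
    o=T[:3,3]; return o+r*((z-o[2])/r[:,2])[:,None]
def proj(im,P):
    T=im["cam_to_world"];c=(np.atleast_2d(P)-T[:3,3])@T[:3,:3]
    return cv2.projectPoints(c[:,None],np.zeros(3),np.zeros(3),im["intrinsics"],np.array([im["k1"],0,0,0.]))[0][:,0]
E
python3 - <<'E'
from h import *
im=cams.get_image("top")
f=im["frame"][125:245,190:395][:,:,::-1]
f=np.clip(f.astype(float)*1.5,0,255).astype(np.uint8)
cv2.imwrite("pics/crop1.png",cv2.resize(f,None,fx=3.9,fy=3.9,interpolation=cv2.INTER_CUBIC))
H={'fence':42,'shelf_edge':20,'collar':50,'pin0':19.5,'pin1':19.5,'latch_pivot':28.5,'latch_knob':54.5,'plate':28,'station':12,'bottle':125,'jar':65,'spare_ring':18,'latch':28}
for n,z in H.items():
    for r in cams.regions_of("top",n)[:5]:
        print(n,round(r["conf"],2),np.round(r["pixel"],1),r["pixels"].sum(),at_z(im,r["pixel"],z)[0].round(1))
E
```

```text
fence 0.7 [250.8 186.1] 6162 [623.5  88.5  42. ]
shelf_edge 0.91 [250.8 189.1] 6266 [618.   90.6  20. ]
collar 0.77 [238.5 291.5] 3170 [342. 123.  50.]
collar 0.71 [305.8 181.9] 3159 [631.4 -60.1  50. ]
collar 0.67 [428.7 237.7] 2963 [ 476.  -387.6   50. ]
collar 0.65 [251.9 185.1] 6097 [625.1  84.8  50. ]
collar 0.64 [372.6 199.4] 442 [ 581.5 -238.4   50. ]
pin0 0.96 [249.3 186.8] 6350 [624.6  94.8  19.5]
pin1 0.96 [249.3 186.8] 6350 [624.6  94.8  19.5]
latch_pivot 0.94 [255.2 183.3] 6468 [632.8  77.7  28.5]
plate 0.8 [306.5 178.1] 3209 [644.9 -62.9  28. ]
plate 0.66 [238.7 290.9] 3123 [341.4 125.1  28. ]
plate 0.37 [249.5 185.9] 5988 [625.9  93.4  28. ]
station 0.81 [252.7 184. ] 6248 [633.2  86.   12. ]
bottle 0.98 [374.3 200.7] 459 [ 571.  -229.3  125. ]
jar 0.55 [363.  162.3] 304 [ 679.9 -213.4   65. ]
jar 0.27 [250.7 183.6] 6374 [627.2  86.7  65. ]
spare_ring 0.74 [171.  172.8] 319 [668.2 315.1  18. ]
latch 0.65 [248.6 187.2] 5945 [622.4  95.9  28. ]
```

View pics/crop1.png

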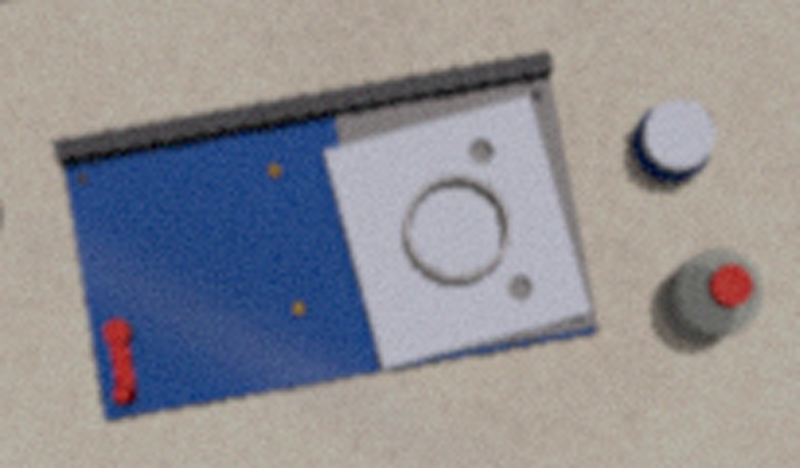

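```bash
cat > fit.py <<'E'
from h import *
def fit(A,B): # 2D rigid A->B
    a=A.mean(0);b=B.mean(0);M=(A-a).T@(B-b)
    th=np.arctan2(M[0,1]-M[1,0],M[0,0]+M[1,1])
    R=np.array([[np.cos(th),-np.sin(th)],[np.sin(th),np.cos(th)]])
    return th,R,b-R@a
E
python3 - <<'E'
from fit import *
im=cams.get_image("top")
c=lambda p:(190+(p[0]+.5)/3.9-.5,125+(p[1]+.5)/3.9-.5)
S=[((275,170),(50,-32),19.5),((298,308),(-50,-32),19.5),((107,419),(-104,117),12),((596,332),(-104,-237),12),((115,328),(-45,96),28.5)]
W=np.array([at_z(im,c(p),z)[0,:2] for p,_,z in S]);A=np.array([a for _,a,_ in S],float)
th,R,t=fit(A,W);print("station",th,t);print((W-(A@R.T+t)).round(1))
P=[((325,150),(80,75)),((535,95),(80,-75)),((592,318),(-80,-75)),((380,368),(-80,75)),((482,150),(50,-32)),((520,287),(-50,-32))]
Wp=np.array([at_z(im,c(p),28)[0,:2] for p,_ in P]);Ap=np.array([a for _,a in P],float)
tp,Rp,pp=fit(Ap,Wp);print("plate",tp,pp,(Wp-(Ap@Rp.T+pp)).round(1))
print("plate in station",tp-th,(pp-t)@R)
k=at_z(im,c((123,395)),54.5)[0,:2];print("knob st",(k-t)@R,k)
col=at_z(im,c((456,231)),50)[0,:2];print("collar",col,(col-t)@R)
for n in ["bottle","jar"]:
    pass
d=im["depth"]
def D(u,v):
    u=int(round(u));v=int(round(v));return d[v-1:v+2,u-1:u+2]
T=im["cam_to_world"]
for nm,p in [("deck",(200,250)),("plate",(430,330)),("fence",(300,100))]:
    q=c(p);z=np.median(D(*q));r=np.r_[und(im,q)[0],1]*z
    print(nm,(T[:3,:3]@r+T[:3,3]).round(1))
print(ctrl.read_state()["clock"])
E
```

```text
station 0.15870147081432928 [622.53355062  88.4454914 ]
[[-1.1 -0.3]
 [-0.9  0.1]
 [-0.  -1.9]
 [ 0.5  1.2]
 [ 1.5  1. ]]
plate 0.23227418652441992 [628.97523863 -63.86486943] [[-1.5  0.9]
 [ 1.  -2. ]
 [-2.  -1.2]
 [-0.   1.2]
 [ 1.2  1.4]
 [ 1.2 -0.2]]
plate in station 0.07357271571009064 [ -17.70980242 -151.41434628]
knob st [-92.34909788  94.76989069] [516.36790665 167.42994622]
collar [626.10418051 -62.01834452] [ -20.25296325 -149.13729513]
deck [620.2 118.6  14.2]
plate [559.8 -43.3  27.6]
fence [721.8  45.1  39.9]
0.9
```

Pixel (308,183) is confirmed as the bare aluminium plate, on the grey shelf (crop: collar (456,231), holes (482,150) and (520,287)). Pins are at crop (275,170) and (298,308). The latch is open, with its knob at (123,395). I'll work out the approach move next.

```bash
cat > mv.py <<'E'
from fit import *
TH=0.1587; T0=np.array([622.5,88.4]); RS=np.array([[np.cos(TH),-np.sin(TH)],[np.sin(TH),np.cos(TH)]])
def st(x,y): return RS@np.array([x,y])+T0
def where():
    s=ctrl.read_state();p=s["eef_pos"];r=np.array(s["tool_rot"])
    print("clk",round(s["clock"],2),"st xy",((p[:2]-T0)@RS).round(1),"tip z",round(p[2]-25,1),"yaw",round(r[2]-TH,3),"F st",(np.array(s["force"])[:2]@RS).round(2),round(s["force"][2],2),"w",round(s["width"],1))
    return s
def to(x,y,tipz,yaw=0):
    s=where();p=s["eef_pos"];y0=s["tool_rot"][2]
    from scipy.spatial.transform import Rotation as Ro
    R=Ro.from_euler('xyz',s["tool_rot"]).as_matrix()
    t=np.r_[st(x,y),tipz+25]
    print("delta tool",((t-p)@R).round(1),"yaw",round(-(TH+yaw-y0),3))
E
python3 -c "
from mv import *
to(-17,-150,120)"
```

```text
clk 0.9 st xy [-336.3  591.7] tip z 231.4 yaw 1.104 F st [-0.42  0.52] 0.12 w 84.9
delta tool [-518.8  618.8  111.3] yaw 1.104
```

Emit:
step_arm --pt "-26 31 0" --pt "-52 62 0" --pt "-78 93 0" --pt "-104 124 0" --pt "-130 155 0" --pt "-156 186 0" --pt "-182 217 0" --pt "-208 248 0" --yaw '[0.11,0.22,0.33,0.44,0.55,0.66,0.77,0.88]' --gripper '[-1,-1,-1,-1,-1,-1,-1,-1]'

```text
clock: 1.57
eef_pos: [371.0, 344.5, 256.7]
tool_rot: [-3.141, -0.001, 0.378]
force: [0.9, 0.7, 0.2]
width: -0.5
```

```bash
python3 -c "
from mv import *
to(-18,-150,120)"
```

```text
clk 1.57 st xy [-207.9  292.6] tip z 231.7 yaw 0.219 F st [0.96 0.59] 0.21 w -0.5
delta tool [ 89.1 473.4 111.5] yaw 0.219
```

Emit:
step_arm --pt "7 37 8" --pt "14 74 16" --pt "21 111 24" --pt "28 148 32" --pt "35 185 40" --pt "42 222 48" --pt "49 259 56" --pt "56 296 64" --yaw '[0.05,0.1,0.15,0.2,0.22,0.22,0.22,0.22]' --gripper '[-1,-1,-1,-1,-1,-1,-1,-1]'

```text
clock: 2.23
eef_pos: [533.7, 91.0, 192.1]
tool_rot: [-3.141, -0.0, 0.163]
force: [1.2, 0.8, -0.4]
width: -0.1
```

```bash
python3 -c "
from mv import *
to(-18,-150,120)"
```

```text
clk 2.23 st xy [-87.3  16.6] tip z 167.1 yaw 0.005 F st [1.3  0.55] -0.39 w -0.1
delta tool [ 68.5 166.9  47.1] yaw 0.005
```

Emit:
step_arm --pt "14 34 9" --pt "28 67 18" --pt "42 100 28" --pt "56 134 37" --pt "68 166 47" --pt "68 166 47" --yaw '[0.005,0.005,0.005,0.005,0.005,0.005]' --gripper '[-1,-1,-1,-1,-1,-1]'

```text
clock: 2.73
eef_pos: [628.7, -69.8, 143.9]
tool_rot: [3.135, -0.001, 0.149]
force: [-0.3, -2.0, 0.5]
width: 0.2
```

```bash
python3 -c "
from mv import *
to(-18,-150,33)
im=cams.get_image('wrist');f=im['frame'][:,:,::-1];cv2.imwrite('pics/w1.png',f)
im=cams.get_image('scene');f=im['frame'][180:320,150:430,::-1];cv2.imwrite('pics/s1.png',cv2.resize(f,None,fx=2.8,fy=2.8))"
```

```text
clk 2.73 st xy [ -18.9 -157.2] tip z 118.9 yaw -0.01 F st [-0.61 -1.97] 0.5 w 0.2
delta tool [ 0.8 -7.8 85.9] yaw -0.01
```

View pics/w1.png

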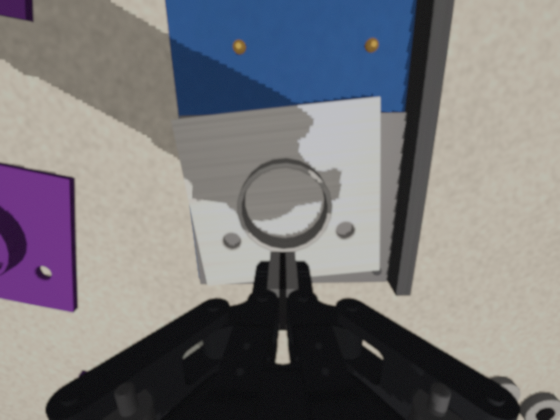

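View pics/s1.png

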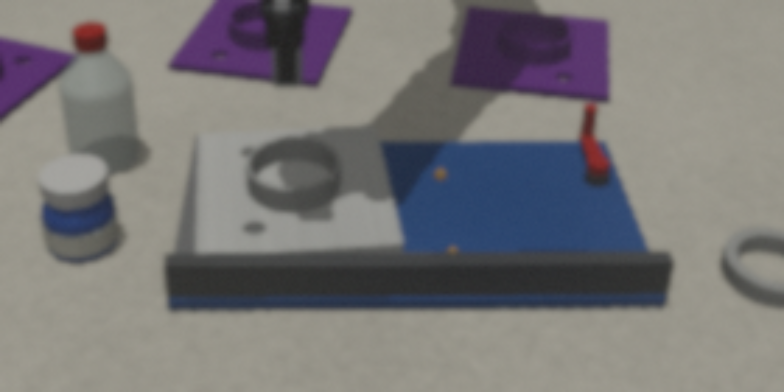

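The wrist view is much closer: pins at (239,46) and (372,45), collar (286,204), holes (232,241) and (345,230). I'll refine the poses from it.

Run:
```python
from mv import *
im=cams.get_image('wrist')
f=im['frame'][:,:,::-1]
a=at_z(im,(239,45.5),19.5)[0,:2];b=at_z(im,(372.5,44.5),19.5)[0,:2]
print("pins st",(a-T0)@RS,(b-T0)@RS, "dir",np.arctan2(*(b-a)[::-1])-TH,np.hypot(*(b-a)))
c=at_z(im,(286,203.5),50)[0,:2];print("collar",(c-T0)@RS)
h=at_z(im,[(232,241),(345,230)],28)[:,:2];print("holes",(h-T0)@RS,"dir",np.arctan2(*(h[1]-h[0])[::-1])-TH)
e=at_z(im,[(437,5),(398,293)],42)[:,:2];print("fence",(e-T0)@RS)
k=at_z(im,[(380,98),(380,272),(206,283)],28)[:,:2];print("corners",(k-T0)@RS)
where()
```

```text
pins st [-51.51020119 -23.12916183] [ 47.90995541 -22.61937928] dir 0.00512751240944434 99.4214635578687
collar [ -16.84350757 -137.09971863]
holes [[ -64.40252037 -179.37415605]
 [  34.9836756  -169.10741031]] dir 0.10293641064979192
fence [[  82.23480043   -2.8035469 ]
 [  83.56423999 -224.64686554]]
corners [[  54.50389223  -60.53056658]
 [  70.29945426 -211.55873414]
 [ -91.49410418 -222.81123462]]
clk 2.88 st xy [ -19.5 -147.4] tip z 119.9 yaw -0.002 F st [-0.05  0.54] -0.37 w -0.5
```

The arm was still settling in that picture, so I'll retake it.

Run:
```python
from mv import *
where()
im=cams.get_image('wrist')
np.save('w2.npy',im,allow_pickle=True)
f=im['frame'][:300,150:450,::-1]
cv2.imwrite('pics/w2.png',cv2.resize(f,None,fx=2,fy=2,interpolation=cv2.INTER_CUBIC))
where()
```

```text
clk 2.88 st xy [ -19.5 -147.4] tip z 119.9 yaw -0.002 F st [-0.05  0.54] -0.37 w -0.5
clk 2.93 st xy [ -19.4 -146.2] tip z 120.2 yaw 0.0 F st [0.8  1.12] 0.04 w 0.2
```

View pics/w2.png

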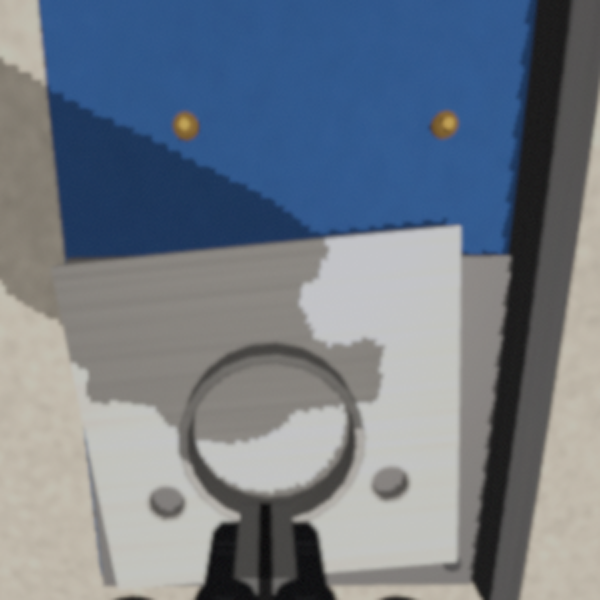

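Run:
```python
from mv import *
im=np.load('w2.npy',allow_pickle=True).item()
c=lambda p:(150+(p[0]+.5)/2-.5,(p[1]+.5)/2-.5)
g=lambda ps,z:(at_z(im,[c(p) for p in ps],z)[:,:2]-T0)@RS
P=g([(186,124),(445,123)],19.5);print(P,np.arctan2(*(P[1]-P[0])[::-1]))
print("collar",g([(272,430)],50))
h=g([(167,502),(390,482)],28);print("holes",h,np.arctan2(*(h[1]-h[0])[::-1]))
print("corners",g([(56,264),(461,225),(458,565)],28))
print("fence face top",g([(570,20),(497,590)],42), "edge shelf",g([(461,254),(509,255)],20))
```

```text
[[-49.40076158 -31.88229411]
 [ 48.71871496 -31.43843697]] 0.004523608631193496
collar [[ -16.88365179 -144.10646989]]
holes [[ -63.65539094 -186.93092714]
 [  35.76845132 -177.12355588]] 0.09832396398298475
corners [[-101.58172354  -82.76048977]
 [  55.81627972  -68.31746839]
 [  70.77914189 -220.17913618]]
fence face top [[  81.161996     -2.81525399]
 [  84.5085262  -224.07958178]] edge shelf [[ 59.52525612 -79.68002878]
 [ 79.09320692 -79.9864352 ]]
```

```bash
python3 -c "
from mv import *
to(-17,-149.5,33)"
```

```text
clk 2.93 st xy [ -19.4 -146.2] tip z 120.2 yaw 0.0 F st [0.8  1.12] 0.04 w 0.2
delta tool [ 2.4  3.4 87.2] yaw 0.0
```

Emit:
step_arm --pt "2 3 20" --pt "2 3 40" --pt "2 3 55" --pt "2 3 62" --pt "2 3 62" --pt "2 3 62" --yaw '[0,0,0,0,0,0]' --gripper '[-1,-1,-1,-1,-1,-1]'

```text
clock: 3.43
eef_pos: [629.4, -61.8, 83.8]
tool_rot: [-3.141, -0.0, 0.159]
force: [-0.8, -0.4, 0.3]
width: 0.2
```

```bash
python3 -c "
from mv import *
to(-17,-149.5,33)
im=cams.get_image('wrist');f=im['frame'][100:400,130:430,::-1];cv2.imwrite('pics/w3.png',cv2.resize(f,None,fx=2,fy=2))"
```

```text
clk 3.43 st xy [ -16.9 -149.4] tip z 58.8 yaw 0.001 F st [-0.89 -0.29] 0.33 w 0.2
delta tool [-0.1  0.1 25.8] yaw 0.001
```

View pics/w3.png

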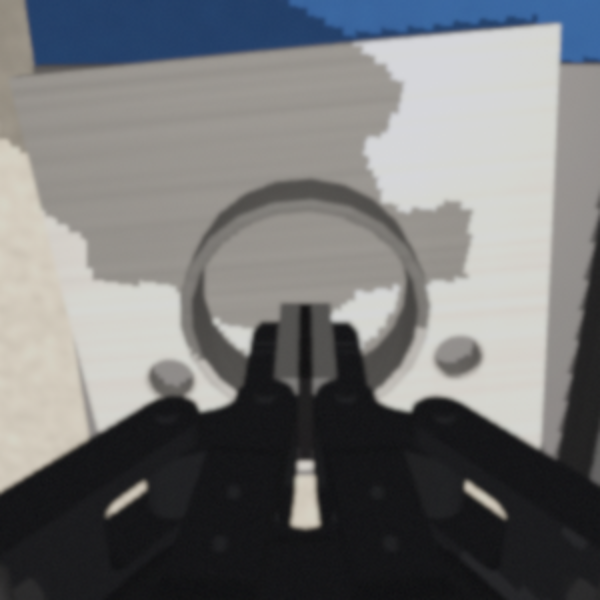

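The picture shows the shut tips at (305,305) just above the collar, inside its opening (centre about (305,300)). I'll go down now.

Emit:
step_arm --pt "0 0 8" --pt "0 0 16" --pt "0 0 21" --pt "0 0 25" --pt "0 0 25" --yaw '[0,0,0,0,0]' --gripper '[-1,-1,-1,-1,-1]'

```text
clock: 3.9
eef_pos: [628.4, -62.9, 57.1]
tool_rot: [-3.141, 0.002, 0.158]
force: [-0.9, 0.1, 0.2]
width: -0.2
```

```bash
python3 -c "
from mv import *
to(-17,-149.5,33)"
```

```text
clk 3.9 st xy [ -18.  -150.3] tip z 32.1 yaw -0.001 F st [-0.85  0.25] 0.18 w -0.2
delta tool [ 1.  -0.8 -0.9] yaw -0.001
```

Now push toward the fence.

Emit:
step_arm --pt "4 0 0" --pt "8 0 0" --pt "12 0 0" --pt "16 0 0" --pt "19 0 0" --pt "22 0 0" --pt "25 0 0" --pt "25 0 0" --yaw '[0,0,0,0,0,0,0,0]' --gripper '[-1,-1,-1,-1,-1,-1,-1,-1]'

```text
clock: 4.57
eef_pos: [651.4, -59.7, 58.1]
tool_rot: [-3.141, 0.006, 0.158]
force: [-6.1, -0.7, 4.2]
width: -0.3
```

```bash
python3 -c "
from mv import *
where()"
```

```text
clk 4.57 st xy [   5.2 -150.8] tip z 33.1 yaw -0.001 F st [-6.1   0.28] 4.16 w -0.3
```

Emit:
step_arm --pt "2 0 0" --pt "4 0 0" --pt "6 0 0" --pt "8 0 0" --pt "10 0 0" --pt "10 0 0" --yaw '[0,0,0,0,0,0]' --gripper '[-1,-1,-1,-1,-1,-1]'

```text
clock: 5.07
eef_pos: [661.2, -58.2, 58.0]
tool_rot: [-3.141, 0.006, 0.157]
force: [-5.7, -1.3, 3.9]
width: 0.1
```

```bash
python3 -c "
from mv import *
where()
im=cams.get_image('wrist');f=im['frame'][50:400,130:430,::-1];cv2.imwrite('pics/w4.png',cv2.resize(f,None,fx=1.7,fy=1.7))"
```

```text
clk 5.07 st xy [  15.1 -150.9] tip z 33.0 yaw -0.001 F st [-5.86 -0.38] 3.94 w 0.1
```

View pics/w4.png

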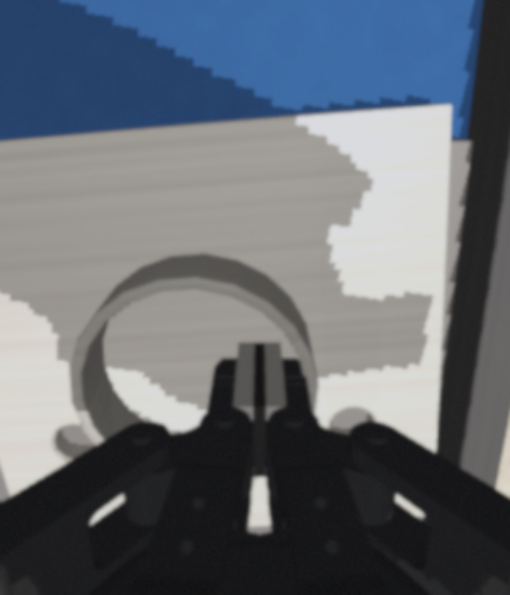

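The tips press the collar's right wall. The plate's right edge at (450,105) is still a little off the fence and slightly turned, so I'll push on.

Emit:
step_arm --pt "2 0 0" --pt "4 0 0" --pt "6 0 0" --pt "8 0 0" --pt "8 0 0" --yaw '[0,0,0,0,0]' --gripper '[-1,-1,-1,-1,-1]'

```text
clock: 5.53
eef_pos: [663.4, -57.6, 57.8]
tool_rot: [-3.138, 0.018, 0.157]
force: [-17.9, -1.6, 13.9]
width: -0.0
```

```bash
python3 -c "
from mv import *
where()
im=cams.get_image('wrist');f=im['frame'][50:400,130:430,::-1];cv2.imwrite('pics/w5.png',cv2.resize(f,None,fx=1.7,fy=1.7))"
```

```text
clk 5.53 st xy [  17.3 -150.7] tip z 32.8 yaw -0.002 F st [-17.96   1.23] 13.86 w -0.0
```

View pics/w5.png

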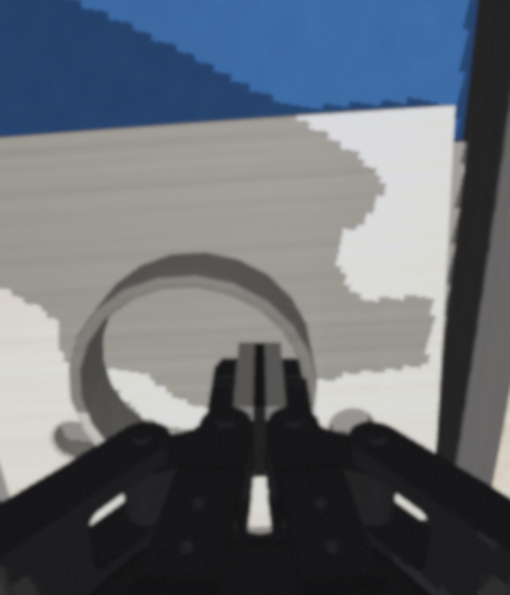

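It is turning against the fence. I'll ease the tip up slightly to avoid pressing down, and push a bit more.

Emit:
step_arm --pt "1 0 -2" --pt "2 0 -3" --pt "3 0 -3" --pt "4 0 -3" --pt "5 0 -3" --pt "6 0 -3" --yaw '[0,0,0,0,0,0]' --gripper '[-1,-1,-1,-1,-1,-1]'

```text
clock: 6.08
eef_pos: [667.4, -56.3, 59.0]
tool_rot: [-3.137, 0.022, 0.157]
force: [-20.9, -1.8, 9.1]
width: 0.1
```

```bash
python3 -c "
from mv import *
where()
im=cams.get_image('wrist');f=im['frame'][50:400,130:430,::-1];cv2.imwrite('pics/w6.png',cv2.resize(f,None,fx=1.7,fy=1.7))"
```

```text
clk 6.08 st xy [  21.5 -150. ] tip z 34.0 yaw -0.002 F st [-20.88   1.56] 9.13 w 0.1
```

View pics/w6.png

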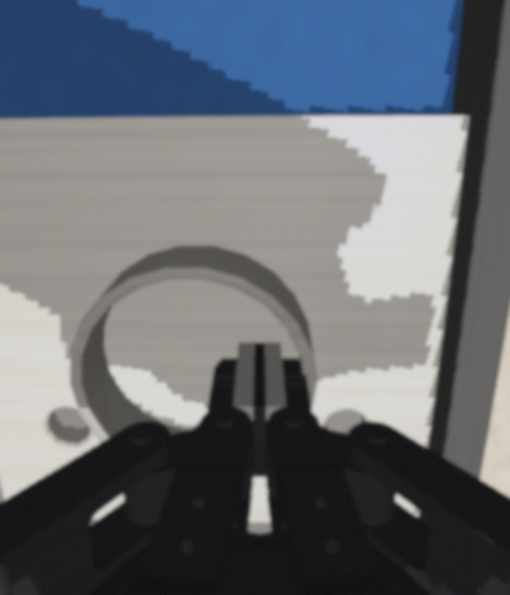

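The plate is now squared on the fence: its front edge is level and its right edge is flush at (467,115). I'll shift the tip to the collar's +y wall, with a slight bias to +x.

Emit:
step_arm --pt "-12 0 0" --pt "-22 0 0" --pt "-24 -6 1" --pt "-24 -12 2" --pt "-24 -16 2" --pt "-24 -18 2" --pt "-24 -18 2" --yaw '[0,0,0,0,0,0,0]' --gripper '[-1,-1,-1,-1,-1,-1,-1]'

```text
clock: 6.72
eef_pos: [651.8, -39.5, 59.2]
tool_rot: [-3.141, -0.001, 0.16]
force: [0.5, -0.7, -0.1]
width: -0.1
```

```bash
python3 -c "
from mv import *
where()"
```

```text
clk 6.72 st xy [   8.7 -130.9] tip z 34.2 yaw 0.001 F st [ 0.37 -0.77] -0.12 w -0.1
```

Emit:
step_arm --pt "0 -4 0" --pt "0 -8 0" --pt "0 -12 0" --pt "0 -17 0" --pt "0 -22 0" --pt "0 -27 0" --pt "0 -32 0" --pt "0 -37 0" --yaw '[0,0,0,0,0,0,0,0]' --gripper '[-1,-1,-1,-1,-1,-1,-1,-1]'

```text
clock: 7.38
eef_pos: [645.2, -4.4, 59.4]
tool_rot: [3.141, -0.0, 0.158]
force: [-0.3, -4.3, 0.8]
width: 0.1
```

```bash
python3 -c "
from mv import *
where()
im=cams.get_image('wrist');f=im['frame'][50:400,130:430,::-1];cv2.imwrite('pics/w7.png',cv2.resize(f,None,fx=1.7,fy=1.7))"
```

```text
clk 7.38 st xy [  7.8 -95.2] tip z 34.4 yaw -0.001 F st [-1.   -4.21] 0.83 w 0.1
```

View pics/w7.png

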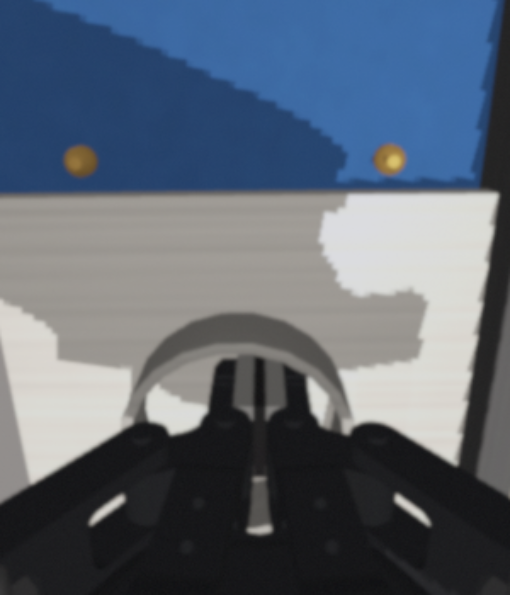

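Flush on the fence and moving: front edge at row 192, just short of the pins at (80,160) and (390,158). Continue.

Emit:
step_arm --pt "0 -5 0" --pt "0 -10 0" --pt "0 -15 0" --pt "0 -20 0" --pt "0 -25 0" --pt "0 -30 0" --pt "0 -35 0" --pt "0 -40 0" --yaw '[0,0,0,0,0,0,0,0]' --gripper '[-1,-1,-1,-1,-1,-1,-1,-1]'

```text
clock: 8.1
eef_pos: [638.6, 35.8, 59.1]
tool_rot: [-3.141, 0.001, 0.158]
force: [0.0, -2.8, -1.0]
width: 0.2
```

Emit:
step_arm --pt "0 -4 0" --pt "0 -8 0" --pt "0 -12 0" --pt "0 -16 0" --pt "0 -20 0" --pt "0 -24 0" --pt "0 -28 0" --pt "0 -32 0" --yaw '[0,0,0,0,0,0,0,0]' --gripper '[-1,-1,-1,-1,-1,-1,-1,-1]'

```text
clock: 8.77
eef_pos: [633.6, 66.8, 59.2]
tool_rot: [-3.142, 0.001, 0.158]
force: [-0.3, -3.5, -1.8]
width: -0.2
```

```bash
python3 -c "
from mv import *
where()
im=cams.get_image('wrist');f=im['frame'][50:400,130:430,::-1];cv2.imwrite('pics/w8.png',cv2.resize(f,None,fx=1.7,fy=1.7))
im=cams.get_image('scene');f=im['frame'][180:320,150:430,::-1];cv2.imwrite('pics/s8.png',cv2.resize(f,None,fx=2.8,fy=2.8))"
```

```text
clk 8.77 st xy [  7.6 -23.1] tip z 34.2 yaw -0.001 F st [-0.82 -3.38] -1.81 w -0.2
```

View pics/w8.png

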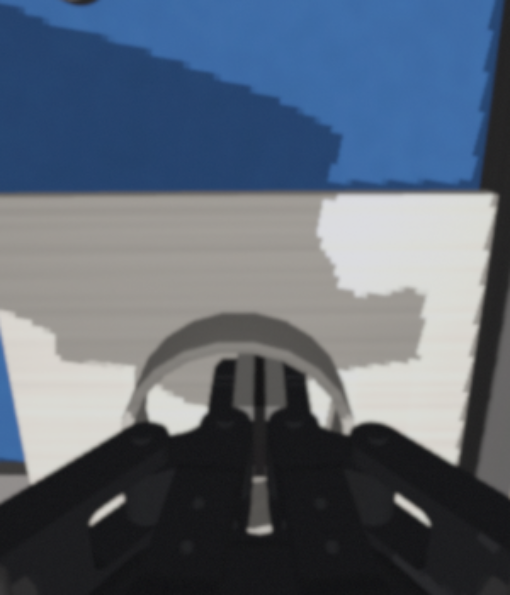

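View pics/s8.png

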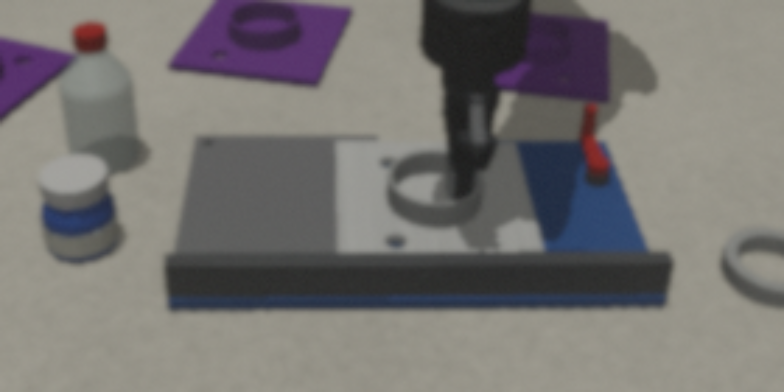

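Plate square on the fence, about 43 mm short of the dock. Slower now.

Emit:
step_arm --pt "0 -3 0" --pt "0 -6 0" --pt "0 -9 0" --pt "0 -12 0" --pt "0 -15 0" --pt "0 -18 0" --pt "0 -21 0" --pt "0 -24 0" --yaw '[0,0,0,0,0,0,0,0]' --gripper '[-1,-1,-1,-1,-1,-1,-1,-1]'

```text
clock: 9.53
eef_pos: [629.8, 90.5, 59.1]
tool_rot: [-3.141, 0.001, 0.158]
force: [-0.8, -3.4, -3.3]
width: -0.0
```

```bash
python3 -c "
from mv import *
where()
im=cams.get_image('wrist');f=im['frame'][50:400,130:430,::-1];cv2.imwrite('pics/w9.png',cv2.resize(f,None,fx=1.7,fy=1.7))"
```

```text
clk 9.53 st xy [7.5 0.9] tip z 34.1 yaw -0.001 F st [-1.37 -3.26] -3.25 w -0.0
```

View pics/w9.png

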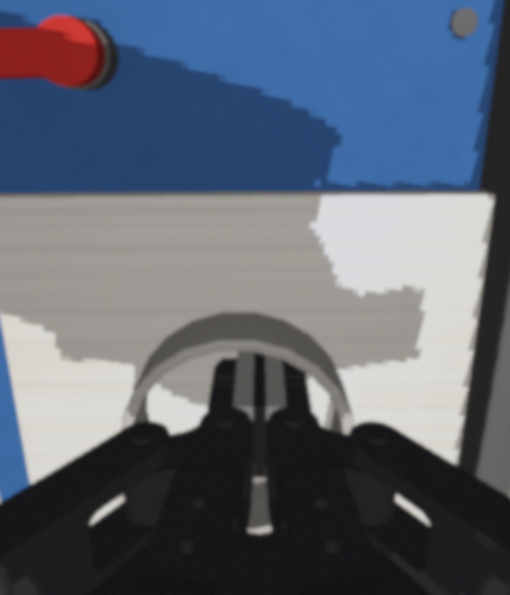

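Still level and flush, about 19 mm to go.

Emit:
step_arm --pt "0 -1.5 0" --pt "0 -3 0" --pt "0 -4.5 0" --pt "0 -6 0" --pt "0 -7.5 0" --pt "0 -9 0" --pt "0 -10.5 0" --pt "0 -12 0" --yaw '[0,0,0,0,0,0,0,0]' --gripper '[-1,-1,-1,-1,-1,-1,-1,-1]'

```text
clock: 10.25
eef_pos: [627.9, 101.9, 59.1]
tool_rot: [3.142, 0.001, 0.158]
force: [-2.5, -3.8, -3.4]
width: -0.2
```

```bash
python3 -c "
from mv import *
where()
im=cams.get_image('wrist');f=im['frame'][50:400,130:430,::-1];cv2.imwrite('pics/w10.png',cv2.resize(f,None,fx=1.7,fy=1.7))
im=cams.get_image('scene');f=im['frame'][180:320,150:430,::-1];cv2.imwrite('pics/s10.png',cv2.resize(f,None,fx=2.8,fy=2.8))"
```

```text
clk 10.25 st xy [ 7.4 12.5] tip z 34.1 yaw -0.001 F st [-3.11 -3.37] -3.37 w -0.2
```

View pics/w10.png

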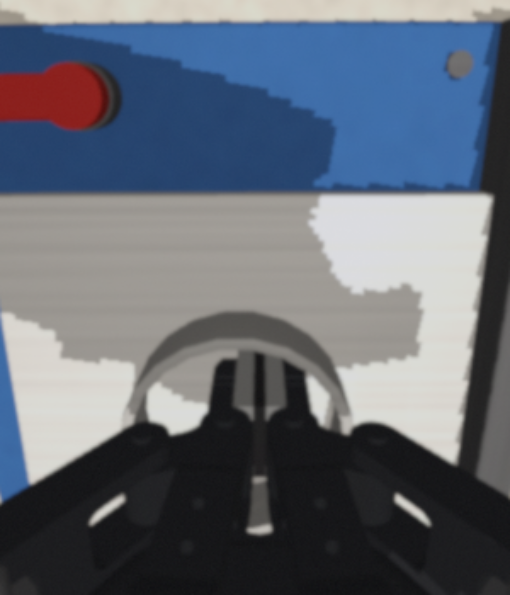

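View pics/s10.png

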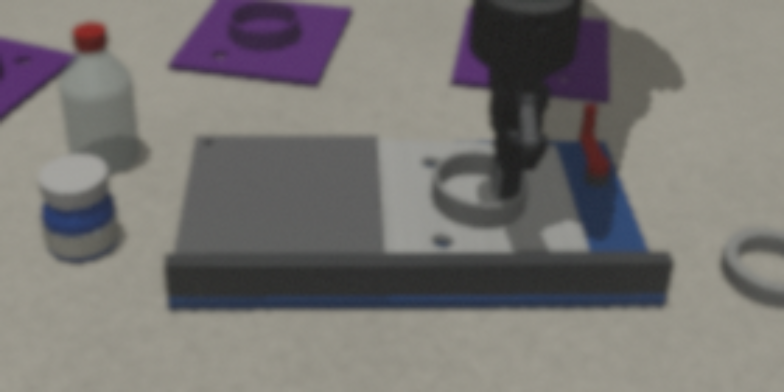

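The plate's weight is partly hanging on the fingertip (Fz −3.4 N). I'll back off so its front can settle, then go on.

Emit:
step_arm --pt "0 3 0" --pt "0 6 0" --pt "0 6 0" --pt "0 6 2" --pt "0 6 4" --pt "0 6 4" --yaw '[0,0,0,0,0,0]' --gripper '[-1,-1,-1,-1,-1,-1]'

```text
clock: 10.85
eef_pos: [629.3, 96.5, 55.1]
tool_rot: [-3.141, -0.0, 0.158]
force: [0.4, -0.5, 0.1]
width: -0.0
```

```bash
python3 -c "
from mv import *
where()
im=cams.get_image('wrist');f=im['frame'][50:400,130:430,::-1];cv2.imwrite('pics/w11.png',cv2.resize(f,None,fx=1.7,fy=1.7))
im=cams.get_image('scene');f=im['frame'][180:320,150:430,::-1];cv2.imwrite('pics/s11.png',cv2.resize(f,None,fx=2.8,fy=2.8))"
```

```text
clk 10.85 st xy [8. 7.] tip z 30.1 yaw -0.0 F st [ 0.28 -0.6 ] 0.12 w -0.0
```

View pics/w11.png

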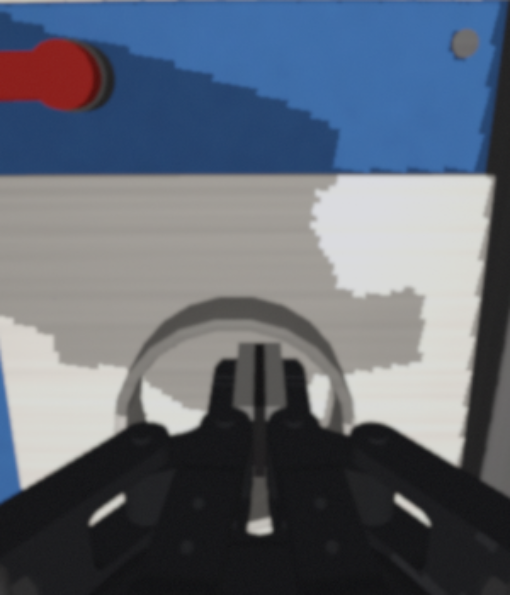

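View pics/s11.png

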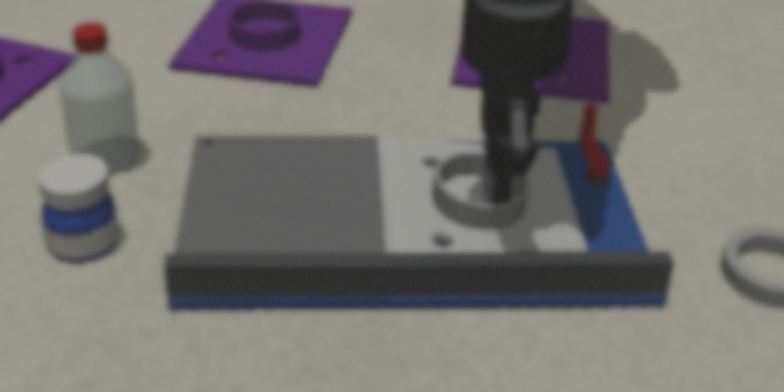

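Emit:
step_arm --pt "0 -2 0" --pt "0 -4 0" --pt "0 -6 0" --pt "0 -7 0" --pt "0 -8 0" --pt "0 -9 0" --pt "0 -10 0" --pt "0 -11 0" --yaw '[0,0,0,0,0,0,0,0]' --gripper '[-1,-1,-1,-1,-1,-1,-1,-1]'

```text
clock: 11.62
eef_pos: [627.3, 107.2, 55.2]
tool_rot: [-3.141, 0.0, 0.158]
force: [0.9, -3.1, 0.1]
width: 0.1
```

```bash
cat > pz.py <<'E'
from mv import *
def planez():
    im=cams.get_image('wrist');d=im['depth'];T=im['cam_to_world']
    v,u=np.mgrid[0:420:2,0:560:2];u=u.ravel();v=v.ravel();z=d[v,u];m=z>0;u,v,z=u[m],v[m],z[m]
    r=np.c_[und(im,np.c_[u,v]),np.ones(len(u))]*z[:,None]
    w=r@T[:3,:3].T+T[:3,3];s=np.c_[(w[:,:2]-T0)@RS,w[:,2]]
    for x0 in (-60,60):
        for y0 in (95,65,45,-60,-90):
            k=(abs(s[:,0]-x0)<10)&(abs(s[:,1]-y0)<4)
            print(x0,y0,k.sum(),np.median(s[k,2]).round(1) if k.sum() else None)
    return im
E
python3 -c "
from pz import *
where()
im=planez()
f=im['frame'][50:400,130:430,::-1];cv2.imwrite('pics/w12.png',cv2.resize(f,None,fx=1.7,fy=1.7))"
```

```text
clk 11.62 st xy [ 7.7 17.9] tip z 30.2 yaw -0.001 F st [ 0.38 -3.17] 0.12 w 0.1
-60 95 156 29.3
-60 65 130 20.6
-60 45 113 20.3
-60 -60 3 20.9
-60 -90 0 None
60 95 149 12.5
60 65 131 20.6
60 45 115 20.4
60 -60 0 None
60 -90 0 None
```

View pics/w12.png

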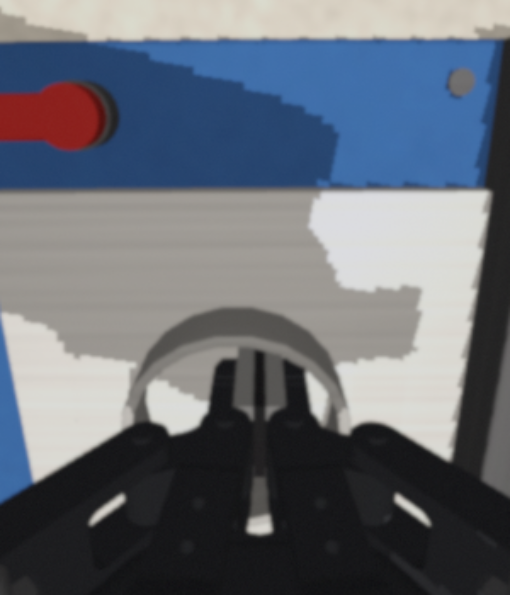

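The plate's top now measures z ≈ 20.4 at y=45 and y=65, which is flat at deck level, so it looks dropped. I'll back off the wall, rise, and check from above.

Emit:
step_arm --pt "-3 5 0" --pt "-7 12 0" --pt "-7 16 0" --pt "-7 18 -20" --pt "-7 18 -50" --pt "-7 18 -80" --pt "-7 18 -90" --pt "-7 18 -90" --yaw '[0,0,0,0,0,0,0,0]' --gripper '[-1,-1,-1,-1,-1,-1,-1,-1]'

```text
clock: 12.33
eef_pos: [625.5, 87.8, 148.5]
tool_rot: [-3.141, -0.006, 0.157]
force: [-0.2, 0.3, 0.5]
width: 0.4
```

Emit:
step_arm --pt "0 30 0" --pt "0 60 0" --pt "0 60 0" --pt "0 60 0" --pt "0 60 0" --yaw '[0,0,0,0,0]' --gripper '[-1,-1,-1,-1,-1]'

```text
clock: 12.75
eef_pos: [631.9, 29.1, 143.9]
tool_rot: [-3.14, 0.002, 0.157]
force: [-0.7, 0.0, 0.5]
width: 0.0
```

```bash
python3 -c "
from pz import *
where()
im=planez()
np.save('w13.npy',im,allow_pickle=True)
f=im['frame'][:300,130:430,::-1];cv2.imwrite('pics/w13.png',cv2.resize(f,None,fx=2,fy=2,interpolation=cv2.INTER_CUBIC))"
```

```text
clk 12.75 st xy [ -0.1 -60. ] tip z 118.9 yaw -0.001 F st [-0.7   0.14] 0.48 w 0.0
-60 95 45 28.9
-60 65 76 20.3
-60 45 78 20.7
-60 -60 43 20.5
-60 -90 44 20.4
60 95 79 12.6
60 65 78 20.6
60 45 78 20.3
60 -60 47 20.5
60 -90 46 20.4
```

View pics/w13.png

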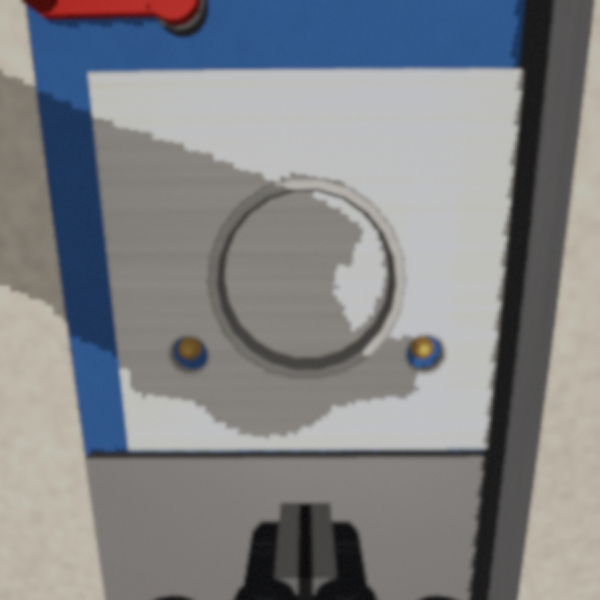

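The view shows both brass pins standing in the holes (190,352) and (424,352), the plate flush on the fence, and all plate corners at z ≈ 20.5. It is docked and flat. Next the latch: turn the tool 45° so a flat face pushes the knob along the chord, and approach behind the knob.

Emit:
step_arm --pt "-18 -29 0" --pt "-36 -58 0" --pt "-54 -87 0" --pt "-72 -116 0" --pt "-90 -145 0" --pt "-109 -174 0" --pt "-109 -174 0" --pt "-109 -174 0" --yaw '[-0.11,-0.22,-0.33,-0.44,-0.55,-0.66,-0.785,-0.785]' --gripper '[-1,-1,-1,-1,-1,-1,-1,-1]'

```text
clock: 13.47
eef_pos: [495.4, 187.3, 145.0]
tool_rot: [-3.139, -0.0, 0.954]
force: [0.1, -0.7, 0.0]
width: -0.0
```

Run:
```python
from pz import *
to(-109,114,36,0.785)
im=cams.get_image('wrist');np.save('w14.npy',im,allow_pickle=True)
cv2.imwrite('pics/w14.png',im['frame'][:,:,::-1])
im=cams.get_image('top');f=im["frame"][125:245,190:395][:,:,::-1]
cv2.imwrite("pics/t14.png",cv2.resize(np.clip(f*1.5,0,255).astype(np.uint8),None,fx=3.9,fy=3.9,interpolation=cv2.INTER_CUBIC))
where()
```

```text
clk 13.47 st xy [-109.9  117.7] tip z 120.0 yaw 0.795 F st [ 0.03 -0.67] 0.04 w -0.0
delta tool [-2.1  3.5 84. ] yaw 0.01
clk 13.57 st xy [-107.9  114.1] tip z 120.2 yaw 0.782 F st [-0.42 -1.  ] -0.45 w 0.1
```

View pics/w14.png

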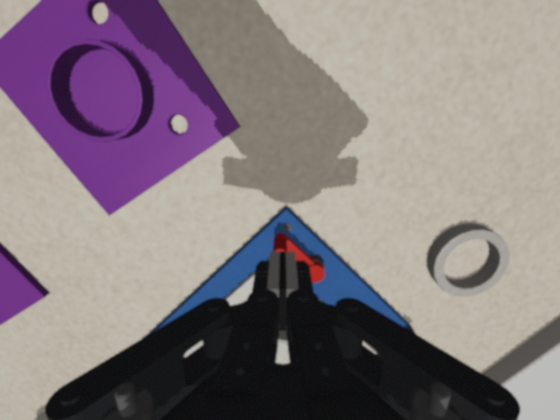

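View pics/t14.png

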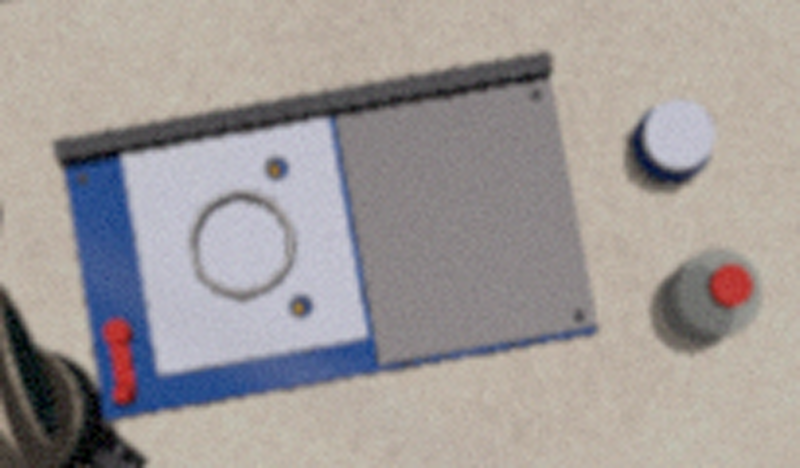

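The top crop confirms the docked plate with pins in both holes (276,167) and (301,305). The knob is still at (123,397). The tool is just outside the base corner, so I'll go down.

Emit:
step_arm --pt "0 0 20" --pt "0 0 45" --pt "0 0 65" --pt "0 0 78" --pt "0 0 83" --pt "0 0 83" --yaw '[0,0,0,0,0,0]' --gripper '[-1,-1,-1,-1,-1,-1]'

```text
clock: 14.07
eef_pos: [497.7, 182.3, 61.0]
tool_rot: [-3.141, 0.002, 0.94]
force: [0.1, 0.4, -0.0]
width: -0.3
```

Run:
```python
from pz import *
where()
R=np.array([[.7071,.7071],[.7071,-.7071]]) # rows: tool x, tool y in station
s=ctrl.read_state();p0=(np.array(s['eef_pos'][:2])-T0)@RS
for a in (180,195,210,225,240,255,270,278):
    k=np.array([-45,96])+45*np.array([np.cos(np.radians(a)),np.sin(np.radians(a))])
    f=k-16*np.array([.7071,-.7071]); print(a,f.round(1),(R@(f-p0)).round(1))
```

```text
clk 14.07 st xy [-108.3  112.4] tip z 36.0 yaw 0.781 F st [0.18 0.41] -0.03 w -0.3
180 [-101.3  107.3] [1.4 8.6]
195 [-99.8  95.7] [-5.8 17.9]
210 [-95.3  84.8] [-10.3  28.8]
225 [-88.1  75.5] [-11.8  40.4]
240 [-78.8  68.3] [-10.3  52. ]
255 [-68.   63.8] [-5.8 62.9]
270 [-56.3  62.3] [ 1.4 72.2]
278 [-50.1  62.8] [ 6.1 76.3]
```

Emit:
step_arm --pt "0 4 0" --pt "1 8 0" --pt "-2 13 0" --pt "-6 18 0" --pt "-8 23 0" --pt "-10 29 0" --pt "-11 35 0" --pt "-12 40 0" --yaw '[0,0,0,0,0,0,0,0]' --gripper '[-1,-1,-1,-1,-1,-1,-1,-1]'

```text
clock: 14.73
eef_pos: [524.3, 149.6, 62.8]
tool_rot: [3.141, -0.001, 0.942]
force: [-2.1, 0.5, 0.8]
width: 0.0
```

Run:
```python
from pz import *
where()
im=cams.get_image('wrist')
cv2.imwrite('pics/w15.png',cv2.resize(im['frame'][150:400,150:450,::-1],None,fx=2,fy=2))
im=cams.get_image('scene');cv2.imwrite('pics/s15.png',cv2.resize(im['frame'][180:320,200:430,::-1],None,fx=3,fy=3))
```

```text
clk 14.73 st xy [-87.3  76. ] tip z 37.8 yaw 0.783 F st [-1.98  0.78] 0.8 w 0.0
```

View pics/s15.png

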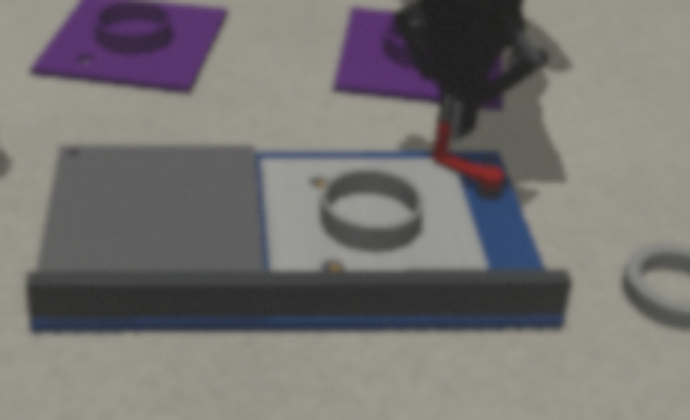

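View pics/w15.png

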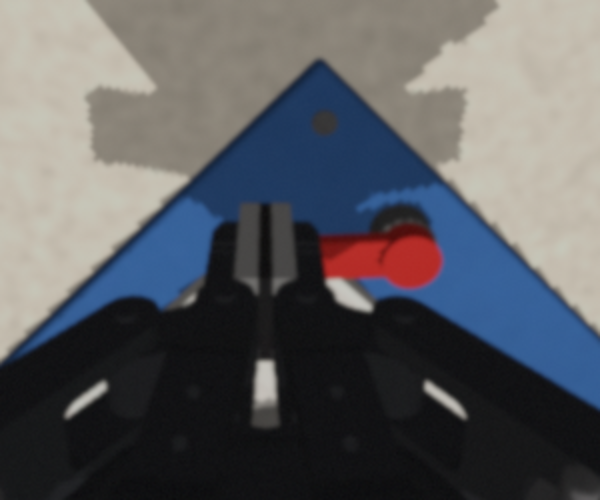

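The latch is about halfway round: the knob at scene crop (440,140) rides on the tips and the arm swings over the plate. Continue to the stop.

Emit:
step_arm --pt "0 5 0" --pt "1 11 0" --pt "3 17 0" --pt "6 23 0" --pt "10 28 0" --pt "13 32 0" --pt "15 34 0" --pt "17 36 0" --yaw '[0,0,0,0,0,0,0,0]' --gripper '[-1,-1,-1,-1,-1,-1,-1,-1]'

```text
clock: 15.5
eef_pos: [557.6, 143.2, 61.4]
tool_rot: [-3.133, 0.007, 0.944]
force: [-13.6, 1.7, 5.2]
width: -0.1
```

Run:
```python
from pz import *
where()
im=cams.get_image('wrist')
cv2.imwrite('pics/w16.png',cv2.resize(im['frame'][150:400,150:450,::-1],None,fx=2,fy=2))
```

```text
clk 15.5 st xy [-55.5  64.4] tip z 36.4 yaw 0.785 F st [-13.17   3.84] 5.16 w -0.1
```

View pics/w16.png

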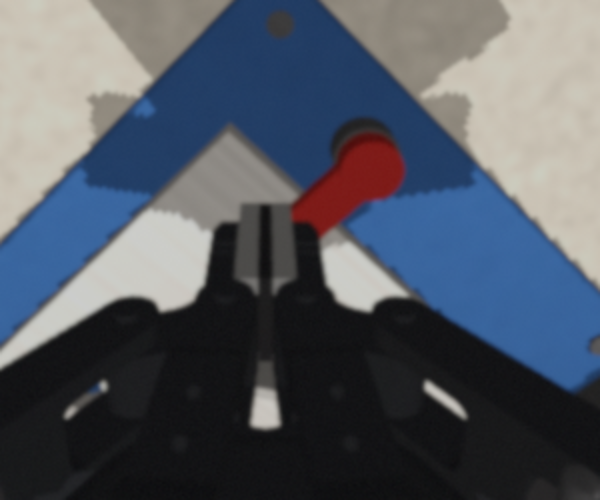

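There is 13 N at the knob, against about 1 N to swing it, and the finger sits where the closed knob should be: the hard stop. I'll back off, rise and check.

Emit:
step_arm --pt "-8 -12 0" --pt "-12 -24 0" --pt "-12 -32 0" --pt "-12 -36 -15" --pt "-12 -40 -50" --pt "-12 -60 -90" --pt "-12 -90 -100" --pt "-12 -120 -100" --yaw '[0,0,0,0,0,0,0,0]' --gripper '[-1,-1,-1,-1,-1,-1,-1,-1]'

```text
clock: 16.22
eef_pos: [461.3, 205.4, 166.0]
tool_rot: [3.137, -0.009, 0.941]
force: [-0.1, 1.8, -1.2]
width: -0.2
```

Emit:
step_arm --pt "0 -30 -20" --pt "0 -60 -40" --pt "0 -60 -40" --pt "0 -60 -40" --yaw '[0,0,0,0]' --gripper '[-1,-1,-1,-1]'

```text
clock: 16.55
eef_pos: [409.9, 241.4, 203.7]
tool_rot: [3.14, -0.004, 0.947]
force: [0.9, 0.1, 0.1]
width: 0.1
```

Run:
```python
from pz import *
where()
im=cams.get_image('top');f=im["frame"][125:245,190:395][:,:,::-1]
cv2.imwrite("pics/t17.png",cv2.resize(np.clip(f*1.5,0,255).astype(np.uint8),None,fx=3.9,fy=3.9,interpolation=cv2.INTER_CUBIC))
im2=cams.get_image('scene');cv2.imwrite('pics/s17.png',cv2.resize(im2['frame'][160:320,150:430,::-1],None,fx=2.8,fy=2.8))
# red blobs
g=im['frame'].astype(int);m=((g[...,0]>70)&(g[...,0]>2*g[...,1])&(g[...,0]>2*g[...,2])).astype(np.uint8);m[:,280:]=0
n,l,s,c=cv2.connectedComponentsWithStats(m)
print([(s[i,4],c[i].round(1)) for i in range(1,n) if s[i,4]>10])
print("expected piv,knob closed px",proj(im,np.array([[*st(-45,96),28.5],[*st(-45,51),54.5],[*st(-45,51),28.5]])).round(1))
```

```text
clk 16.55 st xy [-185.7  184.6] tip z 178.7 yaw 0.789 F st [ 0.86 -0.08] 0.11 w 0.1
[(np.int32(72), array([225.2, 208.8]))]
expected piv,knob closed px [[219.5 209.3]
 [234.4 205.7]
 [235.6 206.5]]
```

View pics/t17.png

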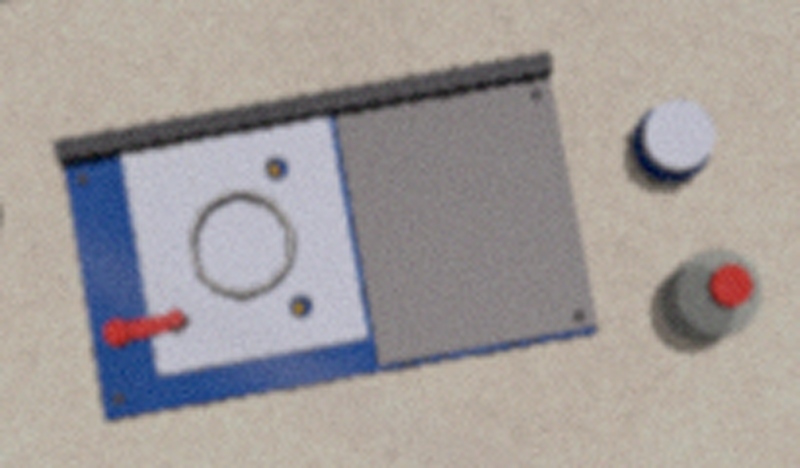

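View pics/s17.png

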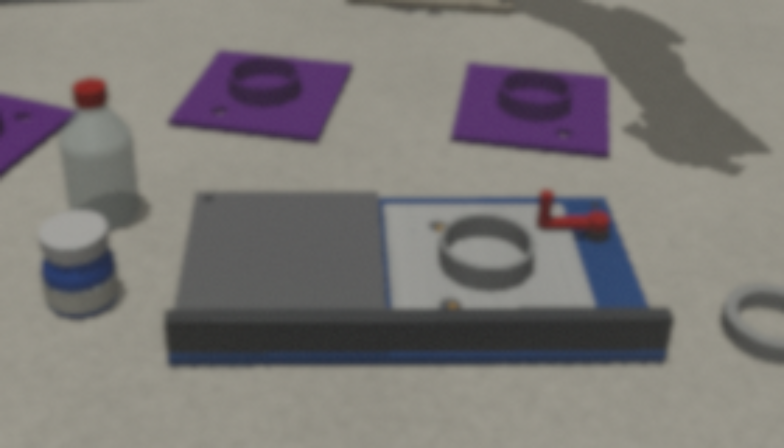

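The latch arm (crop (115,331) to (178,320)) runs parallel to the fence, over the plate's edge. The knob is within about 2 px of where it should be when closed. The plate is flat with pins in both holes, and the bottle and jar are unmoved. I'll hand it in.

Run:
```python
from mv import *
where(); print(ctrl.finish_job())
```

```text
clk 16.65 st xy [-185.2  182.1] tip z 177.4 yaw 0.784 F st [-0.64 -0.12] 0.41 w -0.2
the job is handed in; nothing more can be done
None
```

The plate is docked on both pins and flat on the deck, and the red latch is closed over its edge. I handed the job in at 16.65 s.

**Plate:** With shut fingertips inside the collar I squared the plate on the fence and slid it along +y. When its weight began to hang on the tip I backed off, then nudged it on until it dropped. I then pushed the latch knob round to its stop and moved the arm clear.

**Last checks:**
- Both pins show in the holes, and the plate's top measured about 20.5 mm near all four corners (20 mm expected). I took that depth reading before working the latch. The later pictures show no change.
- The latch met its stop at about 13 N, and its arm lies parallel to the fence over the plate. The knob is within 2 px of its expected closed place.
- The bottle, jar and ring look unmoved in the pictures.

**Disagreements:** The networks could not tell the plate from the purple look-alikes, so I measured from the pictures instead. My first wrist-camera readings were off because the arm was still settling, and I took them again.

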